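Wedge the cake board up to the gauge bar

ROBOT

A 6-joint arm with a two-finger parallel gripper is mounted at the origin on a cart in front of the work surface, level with it; the furniture and walls round the work are solid. World frame = base frame: x ahead of the robot, y to its left, z up, the work surface at z = 0. Lengths are in m, angles in rad, forces in N, time in s.
With the tool pointing down it reaches from about 0.3 to 0.825 m from the base axis. Payload 5.4 kg.
Tool frame: the origin (TCP) lies at the very end of the fingers, on their centre line; the grasp point (between the pads) lies 19 mm behind it; z points along the fingers, y is the line along which they close (so a half turn about z gives the same grasp; the last joint's range is limited). The gripper opens to 92 mm and grips with 3 to 60 N. Pads are 20 mm wide; open, the fingers measure 128 mm over their backs; the gripper's body (75 mm by 189 mm) begins 69 mm behind the grasp point.
Start: joints at [0.986, 0.158, 1.597, -0, 1.386, -0.21], TCP at [0.211, 0.535, 0.215] pointing down, gripper open.
Joint ranges: [-2.91, 2.91], [-0.94, 2.29], [0.18, 2.7], [-1.29, 4.43], [0.17, 2.64], [-3, 3]. Speed limits (rad/s): [2.57, 2.57, 3.14, 3.14, 3.14, 3.14].

INTERFACE

Orientations are given as a rotation vector (axis times angle).
In Python, from workcell import bot gives the robot as it stands. Calls block until the motion is done:
- bot.goto(position, orientation): joint-space move of the TCP to a pose.
- bot.line_to(position, rot=None, max_speed=0.15): straight line of the TCP; rot=None keeps the orientation; max_speed is the mean speed in m/s.
- bot.set_joints(angles): joint-space move.
- bot.set_gripper(opening, newtons=None): opening from 0.0 (shut) to 1.0 (fully open); newtons is the grip in N (None keeps the last); returns when the fingers have stopped.
- bot.hold(seconds).
- bot.inverse_kinematics(position, orientation): joint angles nearest the present ones, or None.
- bot.read_camera(name): name is "scene" or "top" or "wrist"; returns a dict with "pixels" (384x512x3 uint8, blue, green, red), "fx", "fy", "cx", "cy" (pixels), "R" (3x3) and "t" (3): a world point X has camera coordinates R X + t. Camera axes: x right, y down, z forward; pixel columns grow to the right and rows downward; lengths in m; the calibration is good to about 2 mm. A picture is of the moment at which its call begins. There is no depth.
A pose or a line that the arm cannot do raises bot.MotionError and nothing moves.
- bot.job_done(): hands the job in; it is judged then, once.
Readings, each from a call of its own:
- bot.current_clock(): time.
- bot.current_joints(): joint angles.
- bot.current_joint_vel(): joint speeds.
- bot.current_effort(): joint torques, N m.
- bot.current_ee_pos(): TCP position.
- bot.current_tool_rot(): TCP orientation.
- bot.current_contact_force(): force on the tool from outside, world axes, zero at the start.
- bot.current_ft_torque(): the same for the moment, N m.
- bot.current_opening(): opening from 0.0 (shut) to 1.0 (fully open).
- bot.current_grip_force(): force on a finger pad.
Only numpy, scipy, OpenCV 4.12 (cv2) and the standard library are available. Lean on these libraries where they do the work, as an engineer would, in place of code of your own. Each camera call takes 0.05 s, during which the arm holds its last target. There are 200 camera calls.

TASK

The cake board on the wooden stand sags at its front. Take the taller of the two wooden wedges and slide it, thin end first, straight in under the middle of the board's front edge until the board has risen snug against the underside of the metal gauge bar; stop there, hand-tight and not jammed, and let go so that the wedge holds it. Raise the board with the wedge only (do not touch it with the gripper), leave the lower wedge where it lies, and disturb nothing else.

Things in the scene. Friction and masses are not known exactly. Their poses are not given: they have to be found in the camera images.
- stand: Fixed low wooden stand under the cake board. Origin: on the worktop below the middle of the board's front edge; x points in under the board, y left along that edge, z up. Front feet 20 mm high at |y| = 128 to 164 mm, between them open inward to x = 195 mm, where a rest 29 mm high carries the board's rear; back stop behind. Posts 78 mm high at x = 16, y = +-171 mm hold the gauge bar.
- gauge: Height gauge of the stand: aluminium bar 328 mm long (along y), 12 mm deep, 10 mm high, between the posts over the board's front edge (x = 10 to 22 mm of the stand). Rigid. Its underside is the height mark, clamped anywhere from 46 to 53 mm above the worktop; this origin does not show where: it lies 57 mm above the stand's origin, midway between the clamp screws.
- board: Wooden chopping board, loose, 220 mm deep, 320 wide, 21 thick, about 1 kg (0.8 to 1.2 times). Origin: middle of its front edge, on the underside; x from front to back, z up. Its front sags at the start: underside about 20 mm above the worktop at the front edge, 29 mm at the rear rest. The front must rise 5 to 12 mm to meet the bar. It can shift about 2 mm back to the stop.
- tall_wedge: Taller wooden wedge, loose, 90 g, 135 mm long, 40 mm wide, upright parallel sides. Origin: on its underside below the middle of the thin end (nose); x points from heel to nose, z up. Top 6 mm high at the nose, rising evenly to 36 mm at 100 mm behind it (3 mm per 10 mm), then flat to the heel's end. Ramp and sole are waxed; under load it stays put when let go.
- tall_wedge_grip (a point): Point in the taller wedge's flat heel, 118 mm behind the nose on the middle line, 22 mm up: grip here across the 40 mm width; it stays in front of the board. The board's edge meets the ramp with the nose about 47 mm in, the bar is met at 64 to 93 mm. Sliding while the board rises takes about 7 to 17 N; after the bar is met the push grows by some 15 to 25 N per mm.
- low_wedge: Lower wooden wedge, loose, same plan (135 x 40 mm) and axes, but only 21 mm high at the heel: too low for this job. It lies about parallel to the taller one, some 95 mm away; which of them is nearer the robot varies.
- garlic: Garlic bulb, 60 mm, loose on the worktop left of the stand. Origin: centre of its underside.
- salt_shaker: Salt shaker, 44 mm across, 90 mm high, loose on the worktop to the right in front. Origin: centre of its underside.
- mug: Dark mug with a handle, 90 x 125 x 100 mm, loose on the worktop at the far right. Origin: centre of its underside.
- cake1: Small yellow fluted cake, 64 mm across, 21 mm high, loose on the board, left of its middle near the front. Origin: centre of its underside.
- cake2: Second such cake, about 85 mm to the right of the first. Origin: centre of its underside.
Not all that is in view belongs to the job. What is shaped like the cake1 but green or red is not meant.

How it is judged:
By the outcome, as a careful person would: the job done as asked, in the order asked, and still so for the second after the job is handed in, with the robot touching nothing.
It also fails if it takes over 42 s, if anything falls off the work surface, if the arm or the gripper's body presses on something with over 40 N, if the wrist force passes 120 N, or if a joint passes its speed limit or range.

## Working session

There is one attempt and no reset: what is moved stays moved. The work goes in short steps, each a Python script; the robot and the scene stay as the last script left them, time stands still between calls to the robot, and variables do not carry over. Pictures are saved under pics/ and viewed, at most 10 in all, crops included, and the job is handed in when it is done.

```bash
mkdir -p pics
cat > h.py <<'E'
import numpy as np, cv2
from workcell import bot
def ray(c,u,v):
    R=np.array(c["R"]);t=np.array(c["t"]);o=-R.T@t
    return o,R.T@np.array([(u-c["cx"])/c["fx"],(v-c["cy"])/c["fy"],1])
def pt(c,u,v,z):
    o,d=ray(c,u,v);return o+d*(z-o[2])/d[2]
def px(c,X):
    p=np.array(c["R"])@np.array(X)+np.array(c["t"]);return np.array([c["fx"]*p[0]/p[2]+c["cx"],c["fy"]*p[1]/p[2]+c["cy"]])
E
python3 - <<'E'
from h import *
import pickle
for n in("scene","top"):
    c=bot.read_camera(n);pickle.dump(c,open(n+".pkl","wb"));cv2.imwrite(f"pics/{n}0.png",cv2.resize(c["pixels"],(800,600),interpolation=cv2.INTER_CUBIC))
    R=np.array(c["R"]);print(n,-R.T@c["t"],R[2],c["fx"])
print(bot.current_clock(),bot.current_tool_rot())
E
```

```text
scene [-0.06066439 -0.00374148  0.56894712] [ 0.65607088 -0.45984835 -0.59842334] 355.3150867239713
top [ 0.34984932 -0.41220428  0.94442792] [ 0.17789322  0.03434227 -0.98345036] 376.3538655401392
0.1 [-5.85213558e-01 -3.08596522e+00  2.45721543e-03]
```

View pics/scene0.png

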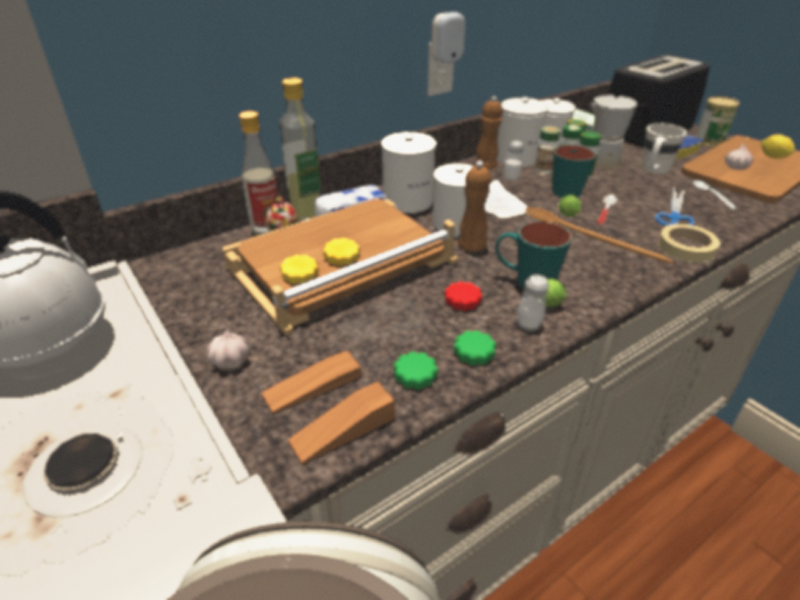

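View pics/top0.png

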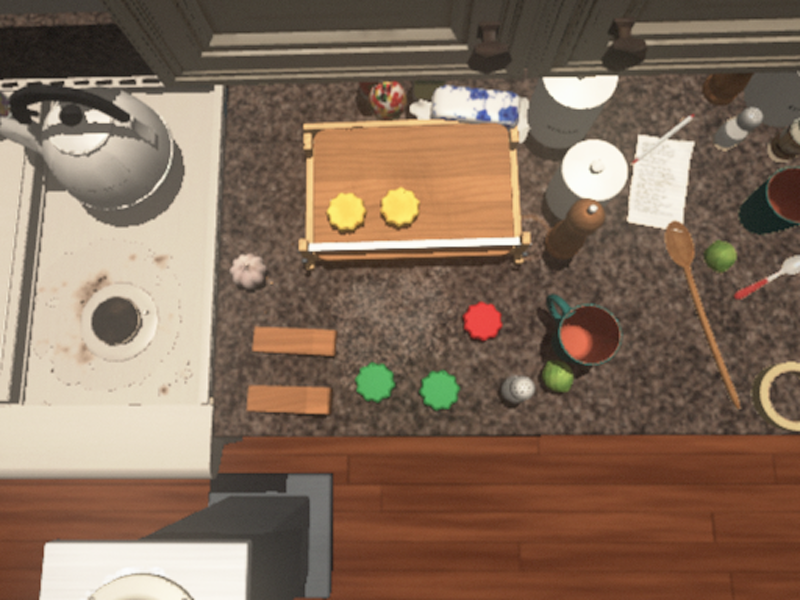

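The scene view shows the stand at (340,255), the two wedges at (312,380) and (343,420), green and red decoys, and yellow cakes at (298,268) and (341,250). In the top view the wedges are at (293,342) and (288,401). The nearer one (343,420 scene / 288,401 top) looks taller, with its heel on the right. I'll confirm that in a crop and measure.

Run:
```python
from h import *
import pickle
T=pickle.load(open("top.pkl","rb"));S=pickle.load(open("scene.pkl","rb"))
def mask(im):
    h=cv2.cvtColor(im,cv2.COLOR_BGR2HSV);return cv2.inRange(h,(3,90,70),(22,255,255))
for c,n,b in((T,"top",(150,205,215,275)),(S,"scene",(160,220,260,300))):
    m=mask(c["pixels"]);k=np.zeros_like(m);k[b[1]:b[3],b[0]:b[2]]=255;m&=k
    cs,_=cv2.findContours(m,0,2)
    for q in cs:
        if cv2.contourArea(q)<200: continue
        print(n,cv2.contourArea(q),cv2.minAreaRect(q),cv2.approxPolyDP(q,2,True)[:,0].tolist())
        if n=="top":
            for z in(0,.02,.036):print(z,[pt(c,*p,z)[:2].round(4).tolist() for p in cv2.boxPoints(cv2.minAreaRect(q))])
a=cv2.resize(S["pixels"][210:305,155:265],(440*800//800,380),interpolation=cv2.INTER_CUBIC)
b=cv2.resize(T["pixels"][70:180,185:345],(0,0),fx=4,fy=4,interpolation=cv2.INTER_CUBIC)
cv2.imwrite("pics/c1.png",a);
d=cv2.resize(S["pixels"][120:215,140:300],(0,0),fx=5,fy=5,interpolation=cv2.INTER_CUBIC)
cv2.imwrite("pics/c2.png",d)
# top: bar white pixels
h=cv2.cvtColor(T["pixels"],cv2.COLOR_BGR2HSV);m=cv2.inRange(h,(0,0,190),(180,50,255));k=np.zeros_like(m);k[148:168,190:345]=255
ys,xs=np.nonzero(m&k);print("bar",xs.min(),xs.max(),len(xs))
r=cv2.minAreaRect(np.c_[xs,ys].astype(np.float32));print(r,[pt(T,*p,.06)[:2].round(4).tolist() for p in cv2.boxPoints(r)])
```

```text
top 941.0 ((185.06236267089844, 255.06654357910156), (55.906394958496094, 18.377534866333008), 1.847610354423523) [[158, 247], [158, 263], [212, 264], [211, 247]]
0 [[0.348, -0.1488], [0.3934, -0.1486], [0.388, -0.2896], [0.3429, -0.2886]]
0.02 [[0.348, -0.1544], [0.3925, -0.1542], [0.3872, -0.2922], [0.343, -0.2913]]
0.036 [[0.3481, -0.1589], [0.3917, -0.1586], [0.3865, -0.2943], [0.3432, -0.2934]]
top 878.5 ((187.77932739257812, 217.75172424316406), (53.437042236328125, 18.4387149810791), 3.3664605617523193) [[162, 208], [162, 225], [214, 227], [213, 210]]
0 [[0.4426, -0.1547], [0.4897, -0.1558], [0.4803, -0.2928], [0.4335, -0.2906]]
0.02 [[0.4407, -0.1602], [0.4868, -0.1612], [0.4775, -0.2954], [0.4318, -0.2932]]
0.036 [[0.4391, -0.1646], [0.4844, -0.1656], [0.4753, -0.2974], [0.4303, -0.2952]]
scene 1685.0 ((218.35324096679688, 269.656005859375), (28.03961944580078, 73.28228759765625), 61.69924545288086) [[251, 253], [243, 244], [229, 248], [186, 278], [184, 283], [194, 297], [251, 268]]
scene 1185.5 ((199.20004272460938, 244.40003967285156), (21.466251373291016, 65.29318237304688), 63.43495178222656) [[229, 231], [223, 224], [210, 227], [170, 248], [167, 253], [176, 264], [230, 241]]
bar 197 332 673
((264.5077819824219, 155.75733947753906), (4.997706413269043, 135.1501007080078), 88.26429748535156) [[0.6077, -0.2545], [0.6129, -0.583], [0.6003, -0.5828], [0.5951, -0.2551]]
```

View pics/c1.png

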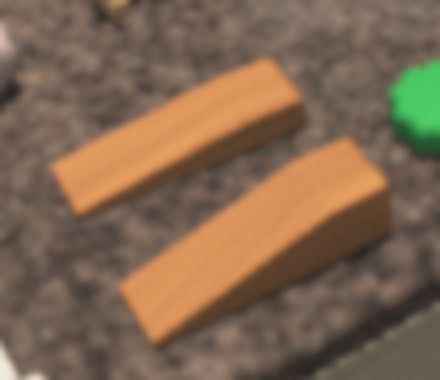

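View pics/c2.png

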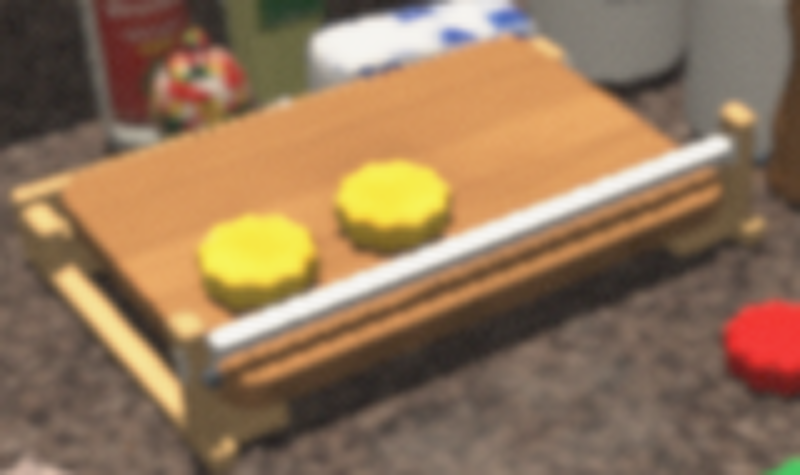

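The crop confirms it. The nearer wedge (scene 343,420) has a heel face about twice as deep as the far one's, so it is the tall wedge. Its heel is on the right (-y) and its nose on the left. The bar runs between the posts, with a gap above the sagging board. I'll go above the grip point, staying inside the kettle's radius.

```bash
cat >> h.py <<'E'
from scipy.spatial.transform import Rotation as Ro
def down(psi):  # psi: world angle of tool y, deg
    s=np.radians(psi);y=np.array([np.cos(s),np.sin(s),0]);z=np.array([0,0,-1.])
    return Ro.from_matrix(np.c_[np.cross(y,z),y,z]).as_rotvec()
E
python3 - <<'E'
from h import *
import pickle
bot.goto([.25,.35,.28],bot.current_tool_rot())
bot.set_gripper(.68,30)
bot.goto([.366,-.268,.17],down(-2.2))
c=bot.read_camera("wrist");pickle.dump(c,open("w.pkl","wb"));cv2.imwrite("pics/w1.png",c["pixels"])
print(bot.current_clock(),bot.current_joints(),bot.current_ee_pos(),bot.current_contact_force())
R=np.array(c["R"]);print(-R.T@c["t"],R[2])
h=cv2.cvtColor(c["pixels"],cv2.COLOR_BGR2HSV);m=cv2.inRange(h,(3,90,70),(22,255,255))
for q in cv2.findContours(m,0,2)[0]:
    if cv2.contourArea(q)>500: print(cv2.approxPolyDP(q,3,True)[:,0].tolist())
E
```

```text
3.8417 [-8.98084825e-01 -1.26257992e-01  1.97521435e+00  1.85852354e-04
  1.29240590e+00 -8.61112093e-01] [ 0.36645035 -0.26745894  0.17013114] [ 0.32545643 -0.40727134  0.26198156]
[ 0.36794467 -0.18766527  0.33896174] [-0.00886121 -0.2837653  -0.95885282]
[[362, 383], [511, 383], [511, 376], [398, 376], [396, 383]]
[[149, 382], [360, 383], [358, 377], [357, 382], [340, 383], [333, 379], [325, 383], [247, 383], [238, 373], [240, 382], [222, 383], [218, 343], [162, 343]]
[[383, 296], [378, 309], [390, 311], [396, 329], [395, 342], [383, 346], [392, 358], [401, 359], [405, 349], [402, 316], [395, 300]]
[[125, 296], [114, 300], [105, 322], [104, 351], [108, 359], [119, 356], [126, 345], [116, 344], [113, 339], [118, 312], [131, 309]]
[[511, 223], [497, 295], [511, 307]]
[[511, 136], [452, 141], [451, 150], [465, 154], [462, 183], [466, 185], [453, 276], [476, 277], [481, 281], [501, 167], [497, 161], [511, 163], [511, 149], [501, 147], [504, 142], [495, 140]]
[[0, 77], [0, 304], [33, 277], [130, 279], [179, 223], [199, 219], [202, 251], [182, 309], [215, 309], [196, 92], [105, 97], [94, 74], [53, 70], [49, 75]]
[[373, 56], [329, 59], [317, 195], [312, 195], [313, 202], [321, 198], [320, 193], [326, 197], [327, 193], [361, 197]]
[[260, 47], [257, 55], [233, 56], [234, 196], [273, 195], [274, 56], [262, 56]]
```

View pics/w1.png

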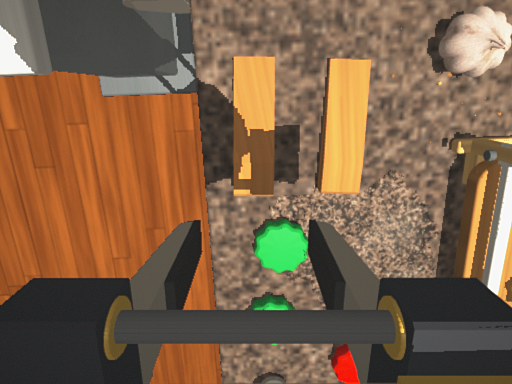

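The wrist view shows the tall wedge with its nose edge at (234..275,56) and its heel edge at (233..274,195). The low wedge is to its right, and a green cake is at (281,245), clear of the heel.

Run:
```python
from h import *
import pickle
c=pickle.load(open("w.pkl","rb"))
n=[pt(c,u,56,.006) for u in(234,275)];e=[pt(c,u,195,.036) for u in(233,274)]
print(n,e)
nm=np.mean(n,0);em=np.mean(e,0);d=(nm-em)[:2];print(np.linalg.norm(d),np.degrees(np.arctan2(d[1],d[0])))
T=pickle.load(open("top.pkl","rb"))
for k in((375,382),(440,390),(483,321)):print(pt(T,k[0]*.64,k[1]*.64,.02))
print("stand px",[ (u,v,pt(T,u*.64,v*.64,.078).round(4)) for u,v in((304,246),(526,239))])
print("lowwedge",[pt(c,u,v,z)[:2].round(3) for u,v,z in((317,195,.021),(361,197,.021))])
```

```text
[array([ 0.3499416 , -0.15287158,  0.006     ]), array([ 0.38994633, -0.15435309,  0.006     ])] [array([ 0.34336719, -0.28561921,  0.036     ]), array([ 0.38452929, -0.28717487,  0.036     ])]
0.13291999971679982 87.41463711257552
[ 0.39229273 -0.3575532   0.02      ]
[ 0.3792802 -0.4585809  0.02     ]
[ 0.48678711 -0.52860723  0.02      ]
stand px [(304, 246, array([ 0.5973, -0.2522,  0.078 ])), (526, 239, array([ 0.603 , -0.5903,  0.078 ]))]
lowwedge [array([ 0.431, -0.294]), array([ 0.477, -0.298])]
```

Run:
```python
from h import *
import pickle
rot=down(-2.6)
bot.goto([.3646,-.2715,.08],rot)
bot.line_to([.3646,-.2715,.004],max_speed=.1)
print(bot.current_ee_pos(),bot.current_contact_force())
bot.set_gripper(.3,55)
print(bot.current_opening()*92,bot.current_grip_force(),bot.current_contact_force())
bot.line_to([.3646,-.2715,.09],max_speed=.12)
bot.goto([.588-.145,-.4213,.09],down(-89.1))
c=bot.read_camera("wrist");pickle.dump(c,open("w2.pkl","wb"));cv2.imwrite("pics/w2.png",cv2.resize(c["pixels"],(800,600)))
t=bot.read_camera("top");pickle.dump(t,open("t2.pkl","wb"))
print(bot.current_clock(),bot.current_opening()*92,bot.current_ee_pos(),bot.current_contact_force(),bot.current_joints())
R=np.array(c["R"]);print(-R.T@c["t"],R[2])
```

```text
[ 0.36516866 -0.27218239  0.0048057 ] [0.33824479 0.28264089 0.01397953]
39.627599239812035 55.000633131712675 [0.08482394 1.72332967 3.00591095]
7.9417 39.87229841115204 [ 0.44284474 -0.42075864  0.08980476] [-0.62453092 -0.81566426 -0.67308059] [-9.57391709e-01  3.69970232e-01  1.60001308e+00 -2.38439260e-06
  1.17221758e+00  5.96800123e-01]
[ 0.52179156 -0.42005066  0.25816727] [-0.28326056 -0.00359995 -0.95903623]
```

View pics/w2.png

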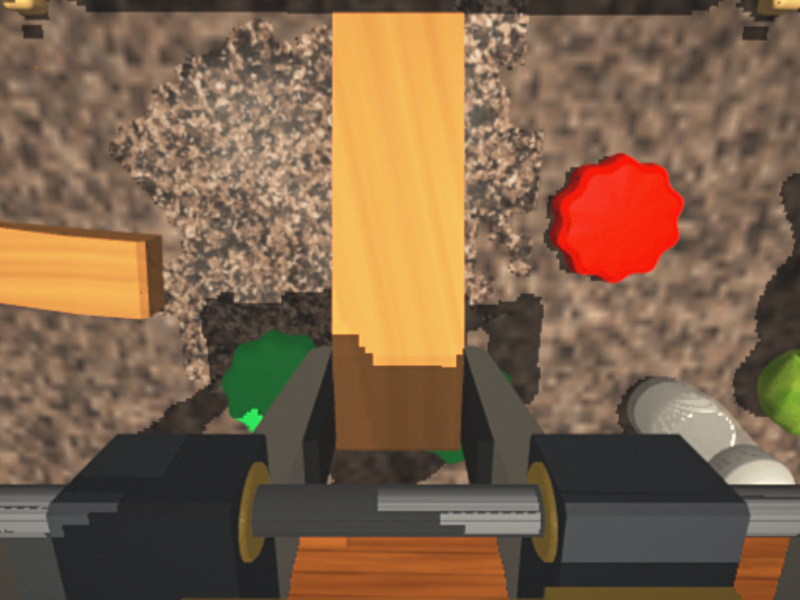

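The wrist view shows the wedge held straight between the fingers (332..463, 12..450) and the stand's front fittings at (32,30) and (757,30). The red cake is well to the side. I'll check the centring numerically, then lower.

Run:
```python
from h import *
import pickle
c=pickle.load(open("w2.pkl","rb"));k=.64
for u,v in((32,30),(757,30)):print("foot",pt(c,u*k,v*k,.0).round(4),pt(c,u*k,v*k,.01).round(4))
print("wedge heel",[pt(c,u*k,450*k,.122)[:2].round(4) for u in(333,463)],"ramp top",[pt(c,u*k,14*k,.1)[:2].round(4) for u in(332,464)])
print("dark",[pt(c,u*k,v*k,0).round(4) for u,v in((75,10),(720,13))])
# front edge of stand/board from top view, fresh image: print columns colour edge
t=pickle.load(open("t2.pkl","rb"));cv2.imwrite("pics/t2.png",cv2.resize(t["pixels"][70:260,180:345],(0,0),fx=3.1,fy=3.1,interpolation=cv2.INTER_CUBIC))
```

```text
foot [ 0.5707 -0.247   0.    ] [ 0.5688 -0.2537  0.01  ]
foot [ 0.5763 -0.5878  0.    ] [ 0.5742 -0.5813  0.01  ]
wedge heel [array([ 0.4288, -0.401 ]), array([ 0.4295, -0.4422])] ramp top [array([ 0.5573, -0.4006]), array([ 0.5579, -0.4383])]
dark [array([ 0.5795, -0.2686,  0.    ]), array([ 0.5831, -0.569 ,  0.    ])]
```

View pics/t2.png

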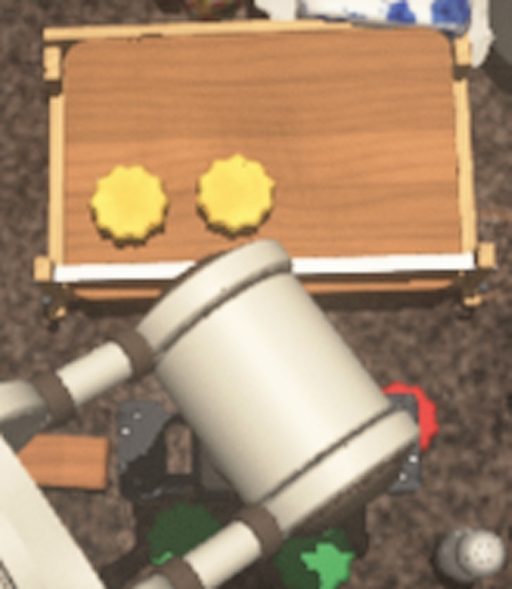

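Centred, with yaw about 0.9°. I'll lower the wedge and slide it in, watching the force.

```bash
cat > push.py <<'E'
from h import *
O=np.array([.586,-.4183]);d=np.array([np.cos(np.radians(.9)),np.sin(np.radians(.9))])
def P(nose,z): return [*(O+d*(nose-.118)),z]
def F(): return -float(np.dot(np.array(bot.current_contact_force())[:2],d))
def nose(): return (float(np.dot(np.array(bot.current_ee_pos())[:2]-O,d))+.118)*1000
E
python3 - <<'E'
from push import *
bot.line_to(P(-.015,.09),max_speed=.15)
bot.line_to(P(-.015,.012),max_speed=.12)
bot.line_to(P(-.015,.004),max_speed=.03)
f0=F();print(bot.current_clock(),bot.current_ee_pos(),bot.current_contact_force())
bot.line_to(P(.044,.004),max_speed=.06)
print(bot.current_clock(),nose(),bot.current_contact_force(),bot.current_opening()*92)
for n in np.arange(46,61,2):
    bot.line_to(P(n/1000,.004),max_speed=.02);print(n,round(nose(),2),np.round(bot.current_contact_force(),1),round(bot.current_clock(),2))
    if F()>30: print("stop");break
E
```

```text
9.4083 [ 0.45336684 -0.42084837  0.0044094 ] [ 0.06090103 -1.01033686  1.37085773]
10.5417 44.9661934163322 [-0.80028844 -0.44791821  4.92834105] 39.70234292769709
46 46.47 [-2.2 -0.   5.6] 10.79
48 47.82 [-5.2 -0.5  7.4] 11.04
50 48.47 [-10.7   0.7   9.5] 11.29
52 50.08 [-11.4  -0.3  10.6] 11.54
54 51.68 [-12.7   0.8  10.9] 11.79
56 53.42 [-14.4  -0.3  11.1] 12.04
58 55.37 [-14.4   0.9  13.1] 12.29
60 57.4 [-14.3  -0.4  10.7] 12.54
```

Run:
```python
from push import *
fs=[]
n=60.
while n<104:
    n+=1
    bot.line_to(P(n/1000,.004),max_speed=.015);bot.hold(.1)
    f=np.mean([F() for _ in range(3)]);base=np.median(fs[-12:-2]) if len(fs)>4 else 16
    fs.append(f);print(n,round(nose(),2),round(f,1),np.round(bot.current_contact_force(),1)[2],round(bot.current_opening()*92,2),round(bot.current_clock(),2))
    if f>base+9: print("rise");break
```

```text
61.0 58.22 15.8 11.7 39.86 12.89
62.0 59.16 14.7 12.2 39.58 13.24
63.0 60.14 15.0 12.0 39.52 13.59
64.0 61.17 14.9 11.1 39.35 13.94
65.0 62.18 16.2 11.9 39.48 14.29
66.0 63.14 15.1 11.1 39.57 14.64
67.0 64.17 13.3 11.2 39.64 14.99
68.0 65.17 15.1 12.1 39.72 15.34
69.0 66.17 15.1 11.6 39.72 15.69
70.0 67.18 14.9 10.6 39.59 16.04
71.0 68.21 15.0 11.1 39.58 16.39
72.0 69.19 13.2 11.7 39.61 16.74
73.0 70.21 14.5 11.0 39.38 17.09
74.0 71.21 14.8 10.9 39.73 17.44
75.0 72.21 15.3 10.7 39.77 17.79
76.0 73.22 15.3 10.5 40.01 18.14
77.0 74.23 15.3 11.3 39.76 18.49
78.0 75.21 14.4 12.5 39.83 18.84
79.0 76.27 14.5 11.4 39.75 19.19
80.0 77.26 14.0 11.2 39.47 19.54
81.0 78.25 14.8 11.6 39.23 19.89
82.0 79.28 14.4 11.9 39.73 20.24
83.0 80.24 14.8 11.1 40.08 20.59
84.0 81.24 14.8 11.5 40.11 20.94
85.0 82.11 14.9 11.5 39.67 21.29
86.0 83.03 15.5 11.5 39.83 21.64
87.0 83.99 15.2 11.9 39.42 21.99
88.0 85.01 15.2 13.1 39.78 22.34
89.0 86.0 14.4 11.0 39.85 22.69
90.0 87.02 15.6 11.8 39.4 23.04
91.0 88.01 15.7 11.8 39.57 23.39
92.0 89.06 15.2 11.3 39.87 23.74
93.0 90.02 16.2 12.3 40.04 24.09
94.0 90.16 18.0 12.3 39.61 24.44
95.0 90.3 21.5 14.4 39.67 24.79
96.0 90.47 24.4 16.5 39.48 25.14
rise
```

The push rises at about 20 N/mm from 90.1 mm, so the bar has been met. I'll take one small extra nip, ease the push, release and look.

Run:
```python
from push import *
bot.line_to(P(.097,.004),max_speed=.015);bot.hold(.15);print(nose(),F())
bot.line_to(P(.0915,.004),max_speed=.015);bot.hold(.15);print(nose(),F(),bot.current_ee_pos())
bot.set_gripper(.62);print(nose(),bot.current_contact_force(),bot.current_opening()*92)
p=bot.current_ee_pos()
bot.line_to([p[0],p[1],.12],max_speed=.1)
bot.line_to([p[0]-.15,p[1]+.10,.25],max_speed=.25)
print(bot.current_clock(),bot.current_contact_force())
s=bot.read_camera("scene");t=bot.read_camera("top")
a=cv2.resize(s["pixels"][120:280,140:300],(400,400),interpolation=cv2.INTER_CUBIC)
b=cv2.resize(t["pixels"][70:270,150:350],(400,400),interpolation=cv2.INTER_CUBIC)
cv2.imwrite("pics/end.png",np.hstack([a,b]))
```

```text
90.60171517721515 27.07414575678711
90.62751111838767 4.6746335578550005 [ 0.55864468 -0.41960797  0.00436524]
91.5853483984553 [0.07035223 0.9809014  0.12378831] 57.340493005868225
29.0083 [ 0.95864487  0.60791648 -0.63520713]
```

View pics/end.png

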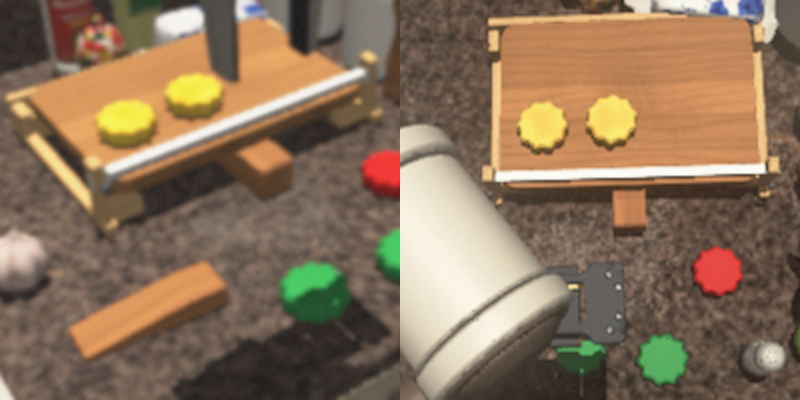

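The board is up against the bar, the wedge sits straight in the middle and holds it, and the cakes, low wedge and decoys have not moved. The gripper is clear.

```bash
python3 -c "
from workcell import bot
print(bot.job_done())"
```

```text
the job is handed in; nothing more can be done
None
```

The job is handed in at about 29 s: the taller wedge is about 90 mm in under the middle of the front edge and holds the board snug against the gauge bar (final push about 27 N), with nothing else seen to have moved.

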